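Present the track bolt to the magnifier

TASK

The brass pitch gauge is standing on the bolt measuring jig, in the way: hang it by its loop handle on the stand's hook and let go of it. Then lift the jig by the carrying bar over its bolt, with the bolt still lying in its cradles, and hold it level and still in the air with the bolt straight in front of the magnifier's lens, 18 cm from the glass and at the height of the lens centre. Keep holding it there for a few seconds and finish while still holding it, leaving the spare bolts and the nut alone.

Things in the scene. Friction and masses are not known exactly. Their poses are not given: they have to be found in the camera images.
- gauge_mid (a point): Brass pitch gauge standing on the jig's deck beside the carrying bar: upright plate 40 mm wide (own y), 12 thick, 46 high on a foot 26 (own x) x 40 mm; flush above it a stirrup handle as wide as the plate (flat legs 6 wide, 10 thick). 90 mm high in all (own z), 0.18 kg. Point on its middle line, 55 mm above its underside: grip across the 40 mm there, from above; the handle's opening stays free.
- gauge_loop (a point): On the gauge: middle of the underside of the handle's round top bar (8 mm thick, along own y), 82 mm above the gauge's underside, 27 mm above gauge_mid. This must rest on the hook. The opening below the bar is 28 mm wide, 36 mm high, open along own x. Axes as gauge_mid.
- hook_stand: Fixed steel stand: round foot 90 mm across, 14 mm high; 14 mm post; from its top a round bar 8 mm thick runs level along own -x, dips and turns up at its end as a hook. Origin at the foot's centre on the cart top, z up. Highest point 184 mm.
- hook_seat (a point): Lowest point of the hook's dip, on the bar's upper side, 172 mm above the cart top, 100 mm from the post. Own x points to the post, z up. The turned-up end lies 14 mm along own -x (its very end 18 mm) and rises 12 mm above this point; towards the post the bar rises 12 mm in 25 mm. A loop goes over the end along own +x and is lowered here.
- jig: Bolt measuring jig: painted steel carrier with a flat deck 150 mm (own x) x 132 mm (own y) x 6 mm, two notched cradles on it for a bolt along own x, and above the bolt a straight carrying bar along own x. Loose, about 0.35 kg, starts flat on the cart top. Origin at the centre of the deck's underside, z up.
- jig_grip (a point): Centre of the jig's carrying bar, 74 mm above the deck's underside. Bar 14 mm wide (own y), 16 mm high, 146 mm long (own x), on a 14 mm wide leg at each end; the bolt head's top is 22 mm below the bar's underside. Grip across own y. Jig with bolt balances within about 5 mm of this point. Axes as the jig.
- bolt_mid (a point): Pitted track bolt lying loose in the jig's cradles below the carrying bar: shank 22 mm thick, hex head 36 mm over corners and 16 mm long, 100 mm long in all, about 0.3 kg. Point on its axis at half its length, 48 mm below the carrying bar's centre, 26 mm above the deck's underside. Own x runs along it to the head.
- lamp: Fixed swing-arm magnifier lamp: upright round lens in a ring 146 mm across, 18 mm thick, looking along own -x towards the robot, its centre 180 mm along own +x from the origin and 155 mm up; a side arm joins it to a post 200 mm high on a round foot 150 mm across, 200 mm along own -y from the lens and 30 mm behind it. Origin on the cart top below the viewing point, z up.
- focus (a point): Viewing point in the air straight in front of the lens: 180 mm from the lens centre and at its height, 155 mm above the cart top. The middle of the bolt is to be held here. Own x points to the lens centre, z up.
- spare_bolt_a: Spare track bolt like the one in the jig, standing on its head on the cart top, 100 mm high. Origin at its underside. To be left alone.
- spare_bolt_b: A second spare track bolt, standing on its head, 100 mm high. Origin at its underside. To be left alone.
- nut: Chunky hexagonal nut lying flat on the cart top, 44 mm across flats, 22 mm high. Origin at the centre of its underside. To be left alone.
Mind the look-alikes: they are no part of the job. What is shaped like the hook_stand but pink is not meant. Leave any red look-alike of the part that bears bolt_mid alone.

How it is judged:
By the outcome, as a careful person would: the job done as asked, in the order asked, and still so for the second after the job is handed in, while the arm keeps its last pose, push and grip.
It also fails if it takes over 64 s, if anything falls off the work surface, if the arm or the gripper's body presses on something with over 40 N, if the wrist force passes 120 N, or if a joint passes its speed limit or range.

ROBOT

A 6-joint arm with a two-finger parallel gripper is mounted at the origin on the work surface. World frame = base frame: x ahead of the robot, y to its left, z up, the work surface at z = 0. Lengths are in m, angles in rad, forces in N, time in s.
With the tool pointing down it reaches from about 0.3 to 0.775 m from the base axis. Payload 14.6 kg.
Tool frame: the origin (TCP) lies midway between the tips of the shut fingers; the grasp point (between the pads) lies 19 mm behind it (ctrl.tcp_to_grasp is the distance from the TCP to the grasp point, in m); x points along the fingers, y is the direction in which the jaws open and shut, and the axes are right-handed (so a half turn about x gives the same grasp; the last joint's range is limited). The gripper opens to 94 mm and grips with 3 to 60 N. Pads are 16 mm wide; open, the fingers measure 119 mm over their backs; the gripper's body (75 mm by 177 mm) begins 78 mm behind the grasp point.
Start: joints at [-1.204, 0.3, 1.521, -0, 1.321, -0.067], TCP at [0.231, -0.499, 0.205] pointing down, gripper open.
Joint ranges: [-3.03, 3.03], [-0.79, 2.21], [0.23, 2.52], [-1.04, 4.18], [0, 3.07], [-2.55, 2.55]. Speed limits (rad/s): [2.22, 2.22, 2.57, 3.14, 3.14, 3.14].

INTERFACE

Orientations are given as [roll, pitch, yaw] about the fixed x, y, z axes, in that order (R = Rz(yaw) Ry(pitch) Rx(roll)).
In Python, from station import ctrl gives the robot as it stands.
- The arm moves only by the tool jog_arm, never from a script. Its argument "rows" is one flat list of numbers, 7 for each row, row after row: the shift along the world's x, y, z in m, then the turn, a rotation vector about the world's x, y, z in degrees, then the closure, from 0 (fully open) to 1 (shut). A call has 1 to 8 rows; each row shifts and turns the commanded pose from where the row before left it; what a row does not reach is not made up. A row lasts 1/12 s, in which the tool goes at most 41.7 mm and 7.16 degrees, less where a joint would pass 70% of its speed; a pose out of reach is approached as far as the arm can. A call with a gripper value outside its range is refused whole. The fingers move at their own pace and stop on an object; "squeeze" is the grip in N (left out, the last holds). Time passes only in rows, so rows that do not move let the fingers close. It gives the time, the measured TCP pose, the force and the opening at its end, in the units of the state.
- ctrl.get_obs(): the state, without advancing time (a new reading comes with each control period).
- ctrl.camera(name): name is "side" or "top" or "wrist"; returns (picture, depth): 384x512x3 uint8, red, green, blue; 384x512 float32, m along the optical axis (not along the pixel's ray), 0 where there is no reading.
- ctrl.camera_model(name): a dict with "K" (3x3 intrinsics, pixels), "dist" ([k1, k2, p1, p2, k3] as OpenCV has them; the pictures are not rectified), "extrinsics" (4x4, takes a point from camera to world coordinates). Camera axes: x right, y down, z forward; pixel columns grow to the right and rows downward; lengths in m; the calibration is good to about 2 mm. A picture is of the moment at which its call begins: read the wrist's pose just before it. camera_model takes no time and is no camera call; for the wrist camera it gives the pose at the moment of the call.
- ctrl.hand_in(): hands the job in, once; it reports no verdict.
The state is a dict: "time_s": time; "qpos": joint angles; "joint_vel": joint speeds; "tau": joint torques, N m; "ee_pos": TCP position; "eef_rot": TCP orientation; "force": force on the tool from outside, world axes, zero at the start; "moment": the same for the moment, N m; "grip_width": finger opening in m.
Only numpy, scipy, OpenCV 4.12 (cv2) and the standard library are available. Lean on these libraries where they do the work, as an engineer would, in place of code of your own. Each camera call takes 0.05 s, during which the arm holds its last target.

## Working session

There is one attempt and no reset: what is moved stays moved. The work goes in short steps, Python scripts to look and compute and a tool call to move; the robot and the scene stay as the last step left them, time stands still between calls to the robot, and variables do not carry over. Pictures are saved under pics/ and viewed, and the job is handed in when it is done.

Besides the shell and the picture viewer there is one more tool, called after "Emit:" as a command line: name --argument value ..., lists and objects as JSON in quotes. jog_arm: Moves the arm, as the interface text tells. Its arguments: {"type":"object","properties":{"rows":{"type":"array"},"squeeze":{"type":"number"}},"required":["rows"]}

```bash
ls; mkdir -p pics; python3 - <<'E'
from station import ctrl
import cv2,numpy as np
o=ctrl.get_obs();print(o)
for n in("side","top","wrist"):
    m=ctrl.camera_model(n);print(n,m)
    p,d=ctrl.camera(n);np.savez(f'{n}0.npz',p=p,d=d,K=m['K'],dist=m['dist'],E=m['extrinsics'])
    cv2.imwrite(f'pics/{n}0.png',p[...,::-1])
E
```

```text
pics
{'time_s': 0.0, 'qpos': array([-1.20360972e+00,  3.00493701e-01,  1.52157986e+00, -5.26362411e-06,
        1.32068402e+00, -6.66173866e-02]), 'joint_vel': array([ 8.78750855e-05, -2.16197517e-04,  6.71816523e-04,  4.64396575e-05,
        8.15621652e-04, -2.34739819e-03]), 'tau': array([ 8.67233175e-04, -5.31812954e+01, -3.52737844e+01,  7.08105136e-02,
        2.44845764e-02, -9.45825741e-05]), 'ee_pos': array([ 0.2310733 , -0.49881912,  0.20487445]), 'eef_rot': array([-1.63303722,  1.56963139,  1.94236073]), 'force': array([ 0.00910557, -0.16355683,  0.63556833]), 'moment': array([-0.01393486,  0.00010509, -0.0110707 ]), 'grip_width': 0.09430510199175664}
side {'K': array([[481.96820253,   0.        , 252.81086915],
       [  0.        , 481.96820253, 191.88554108],
       [  0.        ,   0.        ,   1.        ]]), 'dist': array([0.07127639, 0.        , 0.        , 0.        , 0.        ]), 'extrinsics': array([[-0.9961401 , -0.07082466,  0.05185329,  0.5379652 ],
       [-0.08559157,  0.652721  , -0.75274788,  0.86822174],
       [ 0.01946738, -0.75428056, -0.65626356,  0.8
[... 378 characters left out ...]
.46044662],
       [-0.99993708,  0.01097972,  0.00229965,  0.01476028],
       [-0.00362114, -0.1219004 , -0.99253573,  1.01402509],
       [ 0.        ,  0.        ,  0.        ,  1.        ]])}
wrist {'K': array([[292.7402304 ,   0.        , 257.40005198],
       [  0.        , 292.7402304 , 188.09411018],
       [  0.        ,   0.        ,   1.        ]]), 'dist': array([-0.0542673,  0.       ,  0.       ,  0.       ,  0.       ]), 'extrinsics': array([[ 0.42077945, -0.88173581, -0.21327592,  0.29418586],
       [-0.90716226, -0.40927959, -0.09770801, -0.47121531],
       [-0.00113683,  0.23458938, -0.97209389,  0.38373624],
       [ 0.        ,  0.        ,  0.        ,  1.        ]])}
```

View pics/top0.png

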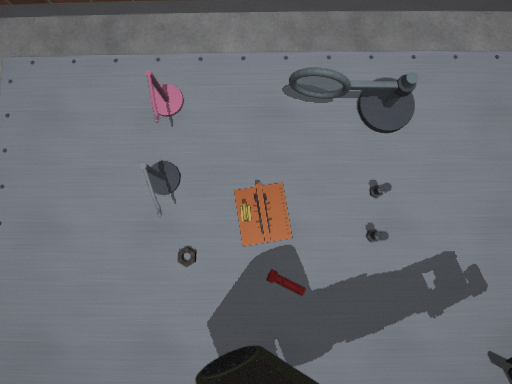

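View pics/side0.png

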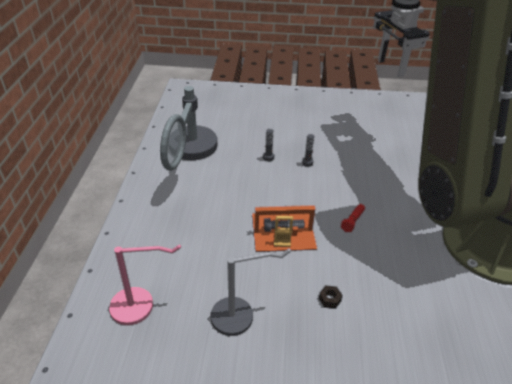

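View pics/wrist0.png

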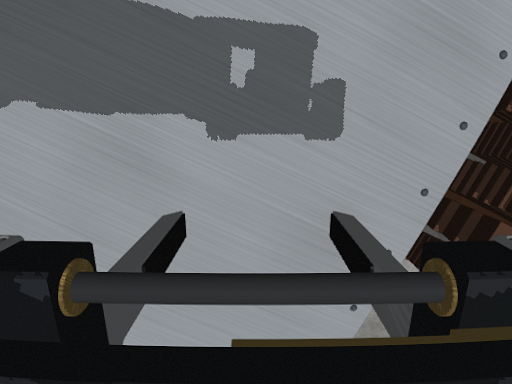

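```bash
cat > h.py <<'E'
import numpy as np,cv2
def load(n):
    z=np.load(n);return z['p'],z['d'],z['K'],z['dist'],z['E']
def cloud(n):
    p,d,K,D,E=load(n)
    h,w=d.shape
    v,u=np.mgrid[:h,:w].astype(float)
    q=cv2.undistortPoints(np.stack([u,v],-1).reshape(-1,1,2),K,D).reshape(h,w,2)
    X=np.dstack([q[...,0]*d,q[...,1]*d,d])
    W=X@E[:3,:3].T+E[:3,3]; W[d==0]=np.nan
    return p,W
def proj(n,P):
    p,d,K,D,E=load(n)
    R=E[:3,:3].T;t=-R@E[:3,3]
    return cv2.projectPoints(np.atleast_2d(P).astype(float),cv2.Rodrigues(R)[0],t,K,D)[0].reshape(-1,2)
E
python3 - <<'E'
from h import *
for n,(u0,v0,u1,v1) in {'top0':(130,140,310,270),'side0':(200,190,360,340)}.items():
    p,W=cloud(n+'.npz')
    c=p[v0:v1,u0:u1,::-1];cv2.imwrite(f'pics/{n}_crop.png',cv2.resize(c,None,fx=4,fy=4,interpolation=cv2.INTER_CUBIC) )
for n in('top0','side0'):
    p,W=cloud(n+'.npz')
    print(n,'table z',np.nanmedian(W[300:340,100:180,2]) if n=='top0' else np.nanmedian(W[250:290,180:220,2]))
    hsv=cv2.cvtColor(p,cv2.COLOR_RGB2HSV)
    for nm,lo,hi in(('orange',(4,150,80),(14,255,255)),('brass',(20,100,60),(35,255,255)),('pink',(160,80,80),(178,255,255))):
        m=cv2.inRange(hsv,lo,hi)>0
        Q=W[m];Q=Q[~np.isnan(Q[:,0])]
        if len(Q): print(nm,len(Q),np.percentile(Q,[2,50,98],axis=0).round(3).tolist())
E
```

```text
top0 table z 0.0006706286037487796
orange 2225 [[0.446, -0.052, 0.003], [0.518, 0.009, 0.007], [0.59, 0.075, 0.084]]
brass 145 [[0.499, 0.043, 0.012], [0.518, 0.052, 0.052], [0.537, 0.066, 0.098]]
pink 852 [[0.718, 0.226, 0.01], [0.822, 0.261, 0.014], [0.871, 0.301, 0.185]]
side0 table z 0.0001722819532101738
orange 1557 [[0.446, -0.048, 0.005], [0.513, 0.024, 0.009], [0.587, 0.078, 0.085]]
brass 46 [[0.482, -0.005, 0.015], [0.525, 0.059, 0.037], [0.537, 0.064, 0.12]]
pink 1590 [[0.732, 0.232, 0.01], [0.828, 0.274, 0.016], [0.87, 0.312, 0.185]]
```

View pics/top0_crop.png

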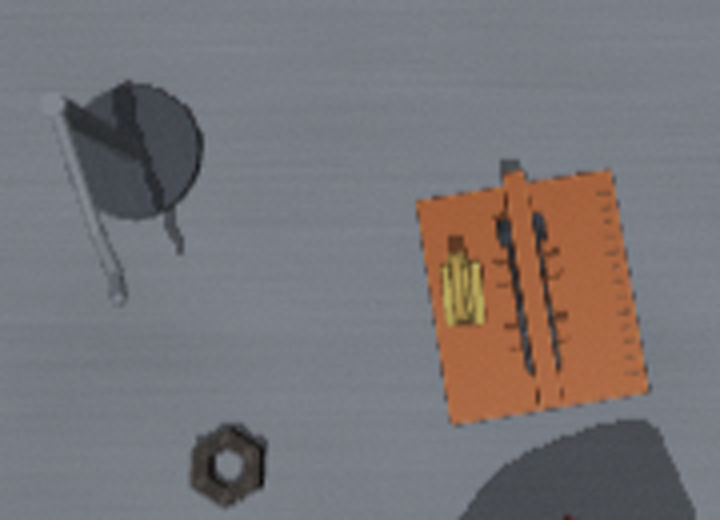

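View pics/side0_crop.png

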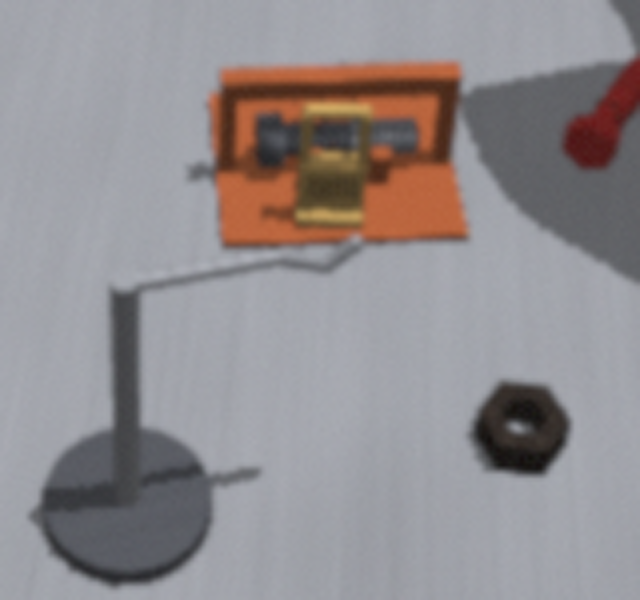

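```bash
python3 - <<'E'
from h import *
def reg(W,p,x,y,z,src):
    m=np.ones(W.shape[:2],bool)
    for i,(a,b) in enumerate((x,y,z)):
        with np.errstate(invalid='ignore'): m&=(W[...,i]>a)&(W[...,i]<b)
    return m
def axis(Q):
    c=Q.mean(0);_,s,v=np.linalg.svd(Q-c,full_matrices=False);return c.round(4),v[0].round(3),np.degrees(np.arctan2(v[0][1],v[0][0])).round(1)
for n in('top0','side0'):
    p,W=cloud(n+'.npz');hsv=cv2.cvtColor(p,cv2.COLOR_RGB2HSV)
    org=cv2.inRange(hsv,(4,150,60),(14,255,255))>0; br=cv2.inRange(hsv,(20,100,60),(35,255,255))>0
    m=org&reg(W,p,(.4,.7),(-.1,.15),(-.01,.015),0)
    Q=W[m];r=cv2.minAreaRect(Q[:,:2].astype(np.float32)*1000);print(n,'deck',r)
    m=org&reg(W,p,(.4,.7),(-.1,.15),(.076,.09),0);Q=W[m];print('bar',len(Q),axis(Q),Q[:,2].mean(),cv2.minAreaRect(Q[:,:2].astype(np.float32)*1000))
    m=br&reg(W,p,(.4,.7),(-.1,.15),(.05,.13),0);Q=W[m];print('gauge',len(Q),axis(Q),Q.min(0).round(3),Q.max(0).round(3))
    m=reg(W,p,(.45,.72),(.2,.4),(.155,.21),0);Q=W[m];print('hook',len(Q),axis(Q)); 
    o=np.argsort(Q[:,0]);print(Q[o][::max(1,len(Q)//14)].round(3).tolist())
    m=reg(W,p,(.45,.72),(.2,.4),(.008,.022),0);Q=W[m];print('foot',len(Q),cv2.minEnclosingCircle(Q[:,:2].astype(np.float32)*1000))
    m=reg(W,p,(.6,1.0),(-.2,.05),(.08,.26),0);Q=W[m];print('lens',len(Q),axis(Q),Q.min(0).round(3),Q.max(0).round(3))
    m=reg(W,p,(.6,1.0),(-.45,-.15),(.01,.03),0);Q=W[m];print('lampfoot',len(Q),cv2.minEnclosingCircle(Q[:,:2].astype(np.float32)*1000))
E
```

```text
top0 deck ((517.6008911132812, 10.522026062011719), (145.8474884033203, 128.9942169189453), 8.559244155883789)
bar 284 (array([0.5202, 0.0104, 0.0823]), array([-0.989, -0.15 ,  0.006]), np.float64(-171.4)) 0.08225504489059768 ((517.1609497070312, 9.874411582946777), (142.6077423095703, 13.79377269744873), 8.665839195251465)
gauge 78 (array([0.5174, 0.0536, 0.0839]), array([-0.059,  0.089,  0.994]), np.float64(123.4)) [0.498 0.048 0.05 ] [0.536 0.061 0.099]
hook 234 (array([0.5747, 0.2578, 0.1807]), array([-0.978, -0.209, -0.013]), np.float64(-167.9))
[[0.504, 0.236, 0.184], [0.515, 0.236, 0.175], [0.524, 0.239, 0.173], [0.533, 0.242, 0.173], [0.542, 0.247, 0.181], [0.552, 0.249, 0.182], [0.561, 0.253, 0.183], [0.572, 0.262, 0.185], [0.581, 0.265, 0.183], [0.59, 0.269, 0.184], [0.601, 0.267, 0.186], [0.61, 0.272, 0.161], [0.613, 0.272, 0.183], [0.617, 0.278, 0.185], [0.622, 0.279, 0.184]]
foot 737 ((614.9275512695312, 274.68768310546875), 45.24811935424805)
lens 1526 (array([ 0.8087, -0.1254,  0.1683]), array([-0.045, -0.115, -0.992]), np.float64(-111.4)) [ 0.792 -0.199  0.09 ] [ 0.82
[... 570 characters left out ...]
 0.262 , 0.1794]), array([-0.952, -0.306,  0.028]), np.float64(-162.2))
[[0.507, 0.236, 0.182], [0.518, 0.242, 0.173], [0.527, 0.246, 0.174], [0.539, 0.249, 0.182], [0.551, 0.249, 0.186], [0.563, 0.26, 0.185], [0.573, 0.255, 0.184], [0.585, 0.266, 0.181], [0.596, 0.27, 0.184], [0.607, 0.273, 0.18], [0.612, 0.278, 0.186], [0.616, 0.282, 0.182], [0.618, 0.281, 0.163], [0.622, 0.28, 0.184], [0.718, 0.25, 0.185]]
foot 1148 ((617.411865234375, 274.5307312011719), 45.90394973754883)
lens 1137 (array([ 0.8116, -0.1162,  0.1646]), array([-0.156, -0.779, -0.607]), np.float64(-101.4)) [ 0.793 -0.19   0.088] [ 0.833 -0.052  0.231]
lampfoot 326 ((807.600341796875, -326.8266906738281), 77.48927307128906)
```

```bash
python3 - <<'E'
from h import *
from station import ctrl
from scipy.spatial.transform import Rotation as R
o=ctrl.get_obs();M=R.from_euler('xyz',o['eef_rot']).as_matrix();print(M.round(4));print('jaw yaw',np.degrees(np.arctan2(M[1,1],M[0,1])),ctrl.tcp_to_grasp,o['time_s'])
# hook bar from top, pixel mask
p,W=cloud('top0.npz')
for n in('top0','side0'):
    p,W=cloud(n+'.npz')
    m=(W[...,0]>.49)&(W[...,0]<.6)&(W[...,1]>.21)&(W[...,1]<.30)&(W[...,2]>.168)&(W[...,2]<.2)
    Q=W[m];l=cv2.fitLine(Q[:,:2].astype(np.float32),cv2.DIST_HUBER,0,.01,.01).ravel();print(n,len(Q),l,np.degrees(np.arctan2(l[1],l[0])), Q.min(0))
    # seat using line, dist from foot
    # lens ring
    m=(W[...,0]>.77)&(W[...,0]<.86)&(W[...,1]>-.21)&(W[...,1]<-.04)&(W[...,2]>.07)&(W[...,2]<.24)
    Q=W[m];c=Q.mean(0);v=np.linalg.svd(Q-c,full_matrices=False)[2];print('lens',c,v[2],np.degrees(np.arctan2(v[2][1],v[2][0])))
    print(np.percentile(Q@v[2],[2,50,98]))
E
```

```text
[[-3.000e-04  4.203e-01 -9.074e-01]
 [ 8.000e-04 -9.074e-01 -4.203e-01]
 [-1.000e+00 -8.000e-04 -1.000e-04]]
jaw yaw -65.14474957146562 0.0188 0.15
top0 159 [0.9421038  0.3353214  0.5526724  0.25184646] 19.592083 [0.50392547 0.23375291 0.17022344]
lens [ 0.80865415 -0.12735711  0.16813895] [-0.98764956  0.15463753  0.02521076] 171.10137396730067
[-0.82357834 -0.81456137 -0.80777065]
side0 218 [0.94350296 0.33136407 0.54274887 0.24928609] 19.35159 [0.50694402 0.23423698 0.16924313]
lens [ 0.81164752 -0.11617034  0.16459593] [ 0.98212632 -0.18783718 -0.01204496] -10.827386289337749
[0.81091463 0.81747986 0.82483143]
```

Emit:
jog_arm --rows '[0.018,0.0345,0,0,0,4.6,0,0.018,0.0345,0,0,0,4.6,0,0.018,0.0345,0,0,0,4.6,0,0.018,0.0345,0,0,0,4.6,0,0.018,0.0345,0,0,0,4.6,0,0.018,0.0345,0,0,0,4.6,0,0.018,0.0345,0,0,0,4.6,0,0.018,0.0345,0,0,0,4.6,0]'

```text
time_s: 0.82
ee_pos: [0.3755, -0.2212, 0.2055]
eef_rot: [1.37, 1.571, -0.692]
force: [1.4, -0.6, -0.9]
grip_width: 0.0939
```

Emit:
jog_arm --rows '[0.018,0.0345,0,0,0,4.6,0,0.018,0.0345,0,0,0,4.6,0,0.018,0.0345,0,0,0,4.6,0,0.018,0.0345,0,0,0,4.6,0,0.018,0.0345,0,0,0,4.6,0,0.018,0.0345,0,0,0,4.6,0,0.018,0.0345,0,0,0,4.6,0,0.018,0.0345,0,0,0,4.6,0]'

```text
time_s: 1.48
ee_pos: [0.5196, 0.055, 0.2053]
eef_rot: [-1.436, 1.571, -2.855]
force: [-0.4, -0.8, 0.8]
grip_width: 0.094
```

```bash
cat > snap.py <<'E'
import sys,cv2,numpy as np
from station import ctrl
from scipy.spatial.transform import Rotation as R
tag=sys.argv[1]
for n in sys.argv[2:]:
    m=ctrl.camera_model(n);p,d=ctrl.camera(n)
    np.savez(f'{n}{tag}.npz',p=p,d=d,K=m['K'],dist=m['dist'],E=m['extrinsics']);cv2.imwrite(f'pics/{n}{tag}.png',p[...,::-1])
o=ctrl.get_obs();M=R.from_euler('xyz',o['eef_rot']).as_matrix()
print(o['time_s'],'tcp',o['ee_pos'].round(4),'toolx',M[:,0].round(4),'jaw',np.degrees(np.arctan2(M[1,1],M[0,1])).round(2),'F',o['force'].round(2),'w',o['grip_width'].round(4),'q',o['qpos'].round(3))
E
python3 snap.py 1 wrist
```

```text
Traceback (most recent call last):
  File "snap.py", line 9, in <module>
    print(o['time_s'],'tcp',o['ee_pos'].round(4),'toolx',M[:,0].round(4),'jaw',np.degrees(np.arctan2(M[1,1],M[0,1])).round(2),'F',o['force'].round(2),'w',o['grip_width'].round(4),'q',o['qpos'].round(3))
                                                                                                                                                          ^^^^^^^^^^^^^^^^^^^^^
AttributeError: 'float' object has no attribute 'round'
```

View pics/wrist1.png

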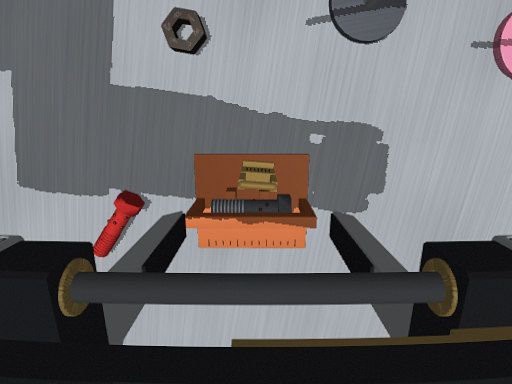

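```bash
sed -i "s/o\['grip_width'\].round(4)/round(o['grip_width'],4)/" snap.py
python3 - <<'E'
from h import *
from scipy.spatial.transform import Rotation as R
p,W=cloud('wrist1.npz');hsv=cv2.cvtColor(p,cv2.COLOR_RGB2HSV)
c=p[140:260,180:330,::-1];cv2.imwrite('pics/w1c.png',cv2.resize(c,None,fx=5,fy=5,interpolation=cv2.INTER_CUBIC))
br=cv2.inRange(hsv,(18,80,40),(38,255,255))>0; org=cv2.inRange(hsv,(4,150,40),(16,255,255))>0
for a,b in((.08,.105),(.045,.06),(.01,.02)):
    m=br&(W[...,2]>a)&(W[...,2]<b)&(abs(W[...,0]-.52)<.06)&(abs(W[...,1]-.055)<.04)
    Q=W[m];print(a,len(Q),Q.mean(0).round(4),cv2.minAreaRect(Q[:,:2].astype(np.float32)*1000),np.percentile(Q[:,2],[2,98]))
m=org&(W[...,2]>.076)&(W[...,2]<.09);Q=W[m];print('bar',len(Q),Q.mean(0),cv2.minAreaRect(Q[:,:2].astype(np.float32)*1000))
m=org&(W[...,2]>-.01)&(W[...,2]<.015);Q=W[m];print('deck',len(Q),Q.mean(0),cv2.minAreaRect(Q[:,:2].astype(np.float32)*1000))
E
python3 snap.py 2
```

```text
0.08 320 [0.5211 0.0555 0.0937] ((520.9442138671875, 54.526206970214844), (39.30156326293945, 9.592473030090332), 4.508835315704346) [0.08320123 0.09654015]
0.045 272 [0.521  0.0559 0.0515] ((521.2213134765625, 55.00752639770508), (39.084716796875, 10.835814476013184), 4.432880878448486) [0.04654331 0.05635045]
0.01 203 [0.5203 0.0633 0.014 ] ((520.5271606445312, 63.51689910888672), (38.720279693603516, 7.448523044586182), 4.422236442565918) [0.01157361 0.01904306]
bar 1708 [0.52012717 0.01045574 0.08127093] ((517.6170654296875, 25.792301177978516), (143.05453491210938, 46.80035400390625), 8.604720115661621)
deck 5930 [0.5169595  0.01722194 0.00564539] ((519.603759765625, 9.393440246582031), (148.92401123046875, 131.9088592529297), 8.660490036010742)
1.5333 tcp [0.5215 0.0596 0.2051] toolx [ 3.0e-04  1.4e-03 -1.0e+00] jaw 9.2 F [ 1.11  4.09 -0.87] w 0.0941 q [ 4.300e-02  2.440e-01  1.593e+00  1.000e-03  1.304e+00 -1.180e-01]
```

View pics/w1c.png

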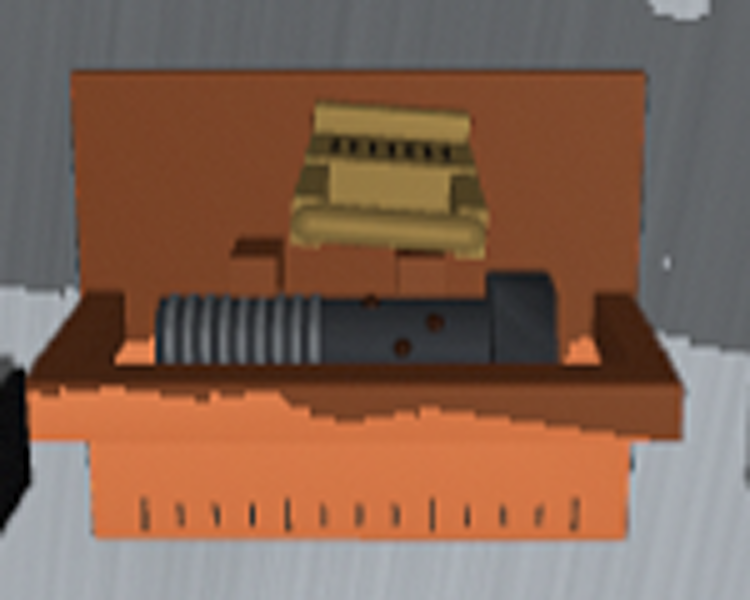

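```bash
python3 snap.py 2 wrist; cat > g.py <<'E'
import sys
from h import *
p,W=cloud(sys.argv[1]);hsv=cv2.cvtColor(p,cv2.COLOR_RGB2HSV)
br=cv2.inRange(hsv,(18,80,40),(38,255,255))>0; org=cv2.inRange(hsv,(4,150,40),(16,255,255))>0
for a,b in((.08,.105),(.045,.06),(.01,.02)):
    m=br&(W[...,2]>a)&(W[...,2]<b)&(abs(W[...,0]-.52)<.06)&(abs(W[...,1]-.055)<.04)
    Q=W[m];print(a,len(Q),Q.mean(0).round(4),cv2.minAreaRect(Q[:,:2].astype(np.float32)*1000),np.percentile(Q[:,2],[2,98]))
m=org&(W[...,2]>-.01)&(W[...,2]<.015);Q=W[m];print('deck',len(Q),Q.mean(0),cv2.minAreaRect(Q[:,:2].astype(np.float32)*1000))
E
python3 g.py wrist2.npz
```

```text
1.5833 tcp [0.5202 0.0569 0.2048] toolx [-7.e-04  6.e-04 -1.e+00] jaw 8.88 F [-0.01 -0.27 -0.67] w 0.0939 q [ 3.900e-02  2.410e-01  1.597e+00  1.000e-03  1.304e+00 -1.170e-01]
0.08 315 [0.5206 0.0556 0.0937] ((520.9940795898438, 54.750022888183594), (39.4779167175293, 9.557206153869629), 4.424237251281738) [0.08322113 0.09639574]
0.045 291 [0.5212 0.0557 0.0516] ((521.023193359375, 54.73008728027344), (39.25823974609375, 11.257966041564941), 4.739556312561035) [0.04616867 0.05804921]
0.01 205 [0.5204 0.0634 0.014 ] ((520.509521484375, 63.561038970947266), (38.81879806518555, 7.538361072540283), 4.760688781738281) [0.01112398 0.01897896]
deck 5816 [0.5168353  0.0173072  0.00561453] ((519.8168334960938, 9.826461791992188), (149.2611846923828, 131.20376586914062), 8.704288482666016)
```

Emit:
jog_arm --rows '[0.001,0.001,-0.025,0,0,-4,0,0,0,-0.03,0,0,0,0,0,0,-0.03,0,0,0,0,0,0,-0.03,0,0,0,0,0,0,-0.025,0,0,0,0,0,0,-0.015,0,0,0,0,0,0,-0.008,0,0,0,0,0,0,0,0,0,0,0]' --squeeze 25

```text
time_s: 2.25
ee_pos: [0.5192, 0.0535, 0.041]
eef_rot: [-1.594, 1.568, -3.088]
force: [-0.1, -0.4, 0.1]
grip_width: 0.0941
```

```bash
python3 snap.py 3 wrist; python3 g.py wrist3.npz
```

```text
2.3 tcp [0.52   0.0536 0.0424] toolx [-9.e-04 -0.e+00 -1.e+00] jaw 4.42 F [-0.51  0.07  0.91] w 0.0939 q [ 0.033  0.439  1.749 -0.     0.955 -0.044]
0.08 1673 [0.521  0.0564 0.093 ] ((521.1022338867188, 54.80796432495117), (39.995845794677734, 11.212589263916016), 4.745887279510498) [0.081695   0.09617053]
0.045 1202 [0.5208 0.0561 0.0515] ((521.0156860351562, 54.65129089355469), (39.77629089355469, 12.525842666625977), 4.6519999504089355) [0.04591395 0.05855573]
0.01 698 [0.5201 0.0634 0.014 ] ((520.2403564453125, 63.645416259765625), (39.74631881713867, 7.927461624145508), 4.447190761566162) [0.01083599 0.01889469]
deck 9031 [0.51675265 0.05006846 0.00559898] ((515.66552734375, 34.31972122192383), (149.1848907470703, 82.41091918945312), 8.377449035644531)
```

View pics/wrist3.png

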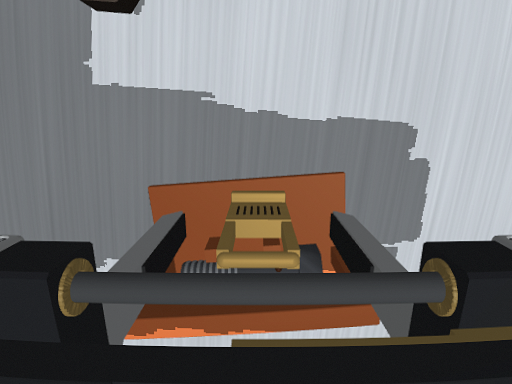

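Emit:
jog_arm --rows '[0.001,0.0005,0,0,0,0,0.3,0,0,0,0,0,0,0.5,0,0,0,0,0,0,1,0,0,0,0,0,0,1,0,0,0,0,0,0,1,0,0,0,0,0,0,1]' --squeeze 25

```text
time_s: 2.8
ee_pos: [0.5212, 0.0545, 0.0427]
eef_rot: [1.601, 1.57, 0.108]
force: [-0.2, -0.2, -0.3]
grip_width: 0.0574
```

```bash
python3 snap.py 4
```

```text
2.8 tcp [0.5212 0.0545 0.0427] toolx [ 3.e-04  0.e+00 -1.e+00] jaw 4.45 F [-0.17 -0.19 -0.32] w 0.0574 q [ 0.034  0.44   1.746  0.     0.955 -0.044]
```

Emit:
jog_arm --rows '[0,0,0,0,0,0,1,0,0,0,0,0,0,1,0,0,0,0,0,0,1,0,0,0,0,0,0,1,0,0,0,0,0,0,1]'

```text
time_s: 3.22
ee_pos: [0.5211, 0.0545, 0.0424]
eef_rot: [-1.521, 1.571, -3.014]
force: [0.4, 1.0, 1.7]
grip_width: 0.0399
```

Emit:
jog_arm --rows '[0,0,0.02,0,0,0,1,0,0,0.035,0,0,0,1,0,0,0.035,0,0,0,1,0,0,0.017,0,0,0,1,-0.0042,0.0155,0,0,0,-6.8,1,-0.0042,0.0155,0,0,0,-6.8,1,-0.0042,0.0155,0,0,0,-6.8,1,-0.0042,0.0155,0,0,0,-6.8,1]'

```text
time_s: 3.88
ee_pos: [0.504, 0.1171, 0.1494]
eef_rot: [-1.35, 1.571, 2.959]
force: [0.3, 0.4, -1.4]
grip_width: 0.0398
```

Emit:
jog_arm --rows '[-0.0042,0.0155,0,0,0,-6.8,1,-0.0042,0.0155,0,0,0,-6.8,1,-0.0042,0.0155,0,0,0,-6.8,1,-0.0042,0.0155,0,0,0,-6.8,1,-0.0042,0.0155,0,0,0,-6.8,1,-0.0042,0.0155,0,0,0,-6.8,1,-0.0042,0.0145,0,0,0,-7,1,0,0,0,0,0,0,1]'

```text
time_s: 4.55
ee_pos: [0.4742, 0.2257, 0.1493]
eef_rot: [-0.956, 1.57, 2.52]
force: [-0.1, -1.0, -1.1]
grip_width: 0.04
```

Emit:
jog_arm --rows '[0,0,0,0,0,0,1,0,0,0,0,0,0,1]'

```text
time_s: 4.72
ee_pos: [0.475, 0.2235, 0.1493]
eef_rot: [0.405, 1.57, -2.393]
force: [0.0, -1.4, -1.4]
grip_width: 0.0397
```

```bash
python3 snap.py 5 wrist top side
```

```text
4.8667 tcp [0.4752 0.2233 0.1494] toolx [ 0.e+00 -1.e-04 -1.e+00] jaw -70.48 F [ 0.75 -0.94 -2.25] w 0.0402 q [ 0.37   0.298  1.659 -0.     1.184  1.6  ]
```

View pics/wrist5.png

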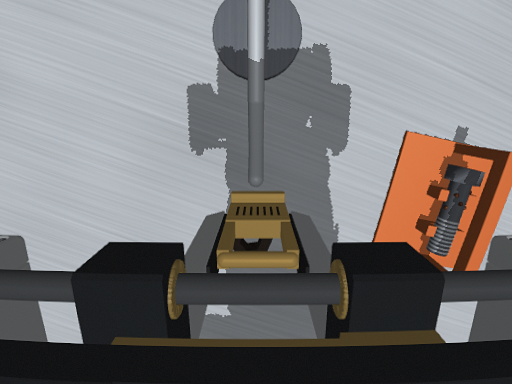

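View pics/side5.png

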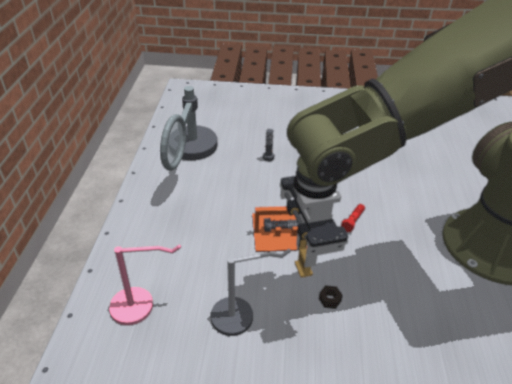

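```bash
python3 - <<'E'
from h import *
p,W=cloud('wrist5.npz');hsv=cv2.cvtColor(p,cv2.COLOR_RGB2HSV)
t=np.array([.4752,.2233]);a=np.radians(19.5);ux=np.array([np.cos(a),np.sin(a)]);uy=np.array([-ux[1],ux[0]])
L=W[...,:2]-t;lx=L@ux;ly=L@uy
br=cv2.inRange(hsv,(18,80,30),(38,255,255))>0
m=br&(W[...,2]>.185)&(abs(lx)<.05)&(abs(ly)<.04);print('loop bar',m.sum(),'lx',np.percentile(lx[m],[2,50,98]),'ly',np.percentile(ly[m],[2,50,98]),'z',np.percentile(W[...,2][m],[2,50,98]))
m=~br&(W[...,2]>.155)&(W[...,2]<.195)&(lx>.015)&(lx<.16)&(abs(ly)<.04)
for s in np.arange(.02,.15,.005):
    k=m&(lx>s)&(lx<=s+.005)
    if k.sum():print(round(s,3),k.sum(),'ly',np.percentile(ly[k],[5,95]).round(4),ly[k].mean().round(4),'zmax',np.percentile(W[...,2][k],90).round(4))
print(lx[m].min())
m=(W[...,2]>.008)&(W[...,2]<.022)&(lx>.05)&(abs(ly)<.1);
print('foot',cv2.minEnclosingCircle(np.c_[lx[m],ly[m]].astype(np.float32)))
E
```

```text
loop bar 5979 lx [-0.00029061  0.01990885  0.03230514] ly [-0.03795908 -0.00617589  0.02891356] z [0.19039901 0.26942241 0.27495425]
0.03 7 ly [-0.001   0.0018] 0.0004 zmax 0.1823
0.035 137 ly [-0.0032  0.0036] 0.0001 zmax 0.1838
0.04 176 ly [-0.0038  0.004 ] 0.0002 zmax 0.1821
0.045 151 ly [-0.0032  0.0036] 0.0002 zmax 0.1778
0.05 137 ly [-0.0032  0.0037] 0.0002 zmax 0.1737
0.055 135 ly [-0.0037  0.0036] -0.0001 zmax 0.1754
0.06 158 ly [-0.0036  0.0041] 0.0002 zmax 0.1778
0.065 160 ly [-0.0035  0.004 ] 0.0002 zmax 0.1803
0.07 176 ly [-0.0035  0.0039] 0.0002 zmax 0.1829
0.075 172 ly [-0.0034  0.0038] 0.0002 zmax 0.1837
0.08 175 ly [-0.0034  0.0038] 0.0002 zmax 0.1841
0.085 179 ly [-0.0033  0.0038] 0.0001 zmax 0.1839
0.09 187 ly [-0.0038  0.0038] -0.0 zmax 0.184
0.095 191 ly [-0.0035  0.0038] 0.0 zmax 0.184
0.1 197 ly [-0.0037  0.0037] 0.0 zmax 0.184
0.105 196 ly [-0.0037  0.0037] 0.0 zmax 0.1839
0.11 196 ly [-0.0036  0.0037] 0.0 zmax 0.184
0.115 216 ly [-0.0032  0.0039] 0.0003 zmax 0.1841
0.12 57 ly [-0.0036  0.0042] 0.0003 zmax 0.1836
0.03434319455890991
foot ((0.15154267847537994, 0.0002793669991660863), 0.04497658461332321)
```

Emit:
jog_arm --rows '[0.006,0.002,-0.002,0,0,0,1,0.012,0.0043,0,0,0,0,1,0.012,0.0043,0,0,0,0,1,0.012,0.0043,0,0,0,0,1,0.0065,0.0023,0,0,0,0,1,0,0,0,0,0,0,1,0,0,0,0,0,0,1]'

```text
time_s: 5.45
ee_pos: [0.5234, 0.2409, 0.147]
eef_rot: [0.004, 1.57, -2.798]
force: [0.7, 0.4, -1.3]
grip_width: 0.0401
```

```bash
python3 snap.py 6 wrist side
```

```text
5.55 tcp [0.5231 0.241  0.1474] toolx [-3.e-04 -1.e-04 -1.e+00] jaw -70.54 F [ 0.29 -0.33 -1.6 ] w 0.04 q [0.368 0.409 1.513 0.    1.22  1.599]
```

View pics/wrist6.png

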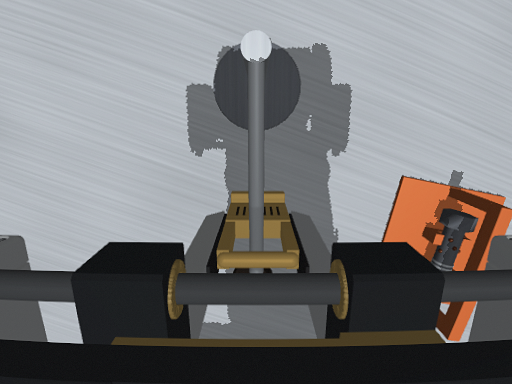

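Emit:
jog_arm --rows '[0,0,-0.006,0,0,0,1,0,0,-0.006,0,0,0,1,0,0,-0.005,0,0,0,1,0,0,-0.003,0,0,0,1,0,0,0,0,0,0,1,0,0,0,0,0,0,1]'

```text
time_s: 6.05
ee_pos: [0.5234, 0.2411, 0.1275]
eef_rot: [0.374, 1.571, -2.428]
force: [-1.7, -0.8, 1.6]
grip_width: 0.0401
```

```bash
python3 snap.py 7 side; python3 -c "
import cv2;i=cv2.imread('pics/side7.png')[200:340,200:340];cv2.imwrite('pics/s7c.png',cv2.resize(i,None,fx=4,fy=4,interpolation=2))"
```

```text
6.1 tcp [0.5234 0.2412 0.1275] toolx [-0.  0. -1.] jaw -70.54 F [-2.24 -1.55  2.77] w 0.04 q [0.368 0.431 1.532 0.    1.179 1.599]
```

View pics/s7c.png

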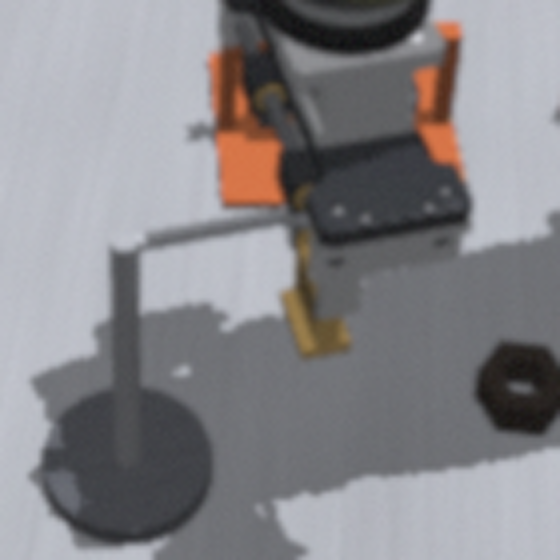

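Emit:
jog_arm --rows '[-0.001,0,0,0,0,0,1,0,0,0,0,0,0,0.5,0,0,0,0,0,0,0.4,0,0,0,0,0,0,0.2,0,0,0,0,0,0,0,0,0,0,0,0,0,0,0,0,0,0,0,0,0]'

```text
time_s: 6.68
ee_pos: [0.5224, 0.2412, 0.1274]
eef_rot: [-0.167, 1.571, -2.969]
force: [0.4, -0.7, 0.4]
grip_width: 0.0763
```

```bash
python3 snap.py 8 wrist
```

```text
6.7333 tcp [0.5224 0.2412 0.1274] toolx [-1.e-04 -0.e+00 -1.e+00] jaw -70.54 F [-0.79  0.1   0.17] w 0.0804 q [0.369 0.429 1.534 0.    1.178 1.6  ]
```

View pics/wrist8.png

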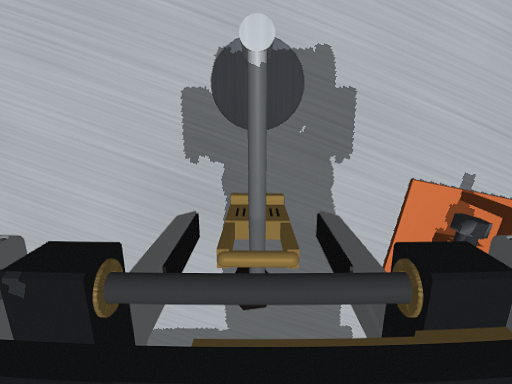

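Emit:
jog_arm --rows '[0,0,0.015,0,0,0,0,0,0,0.035,0,0,0,0,0,0,0.035,0,0,0,0,0,0,0.025,0,0,0,0,0,-0.02,0.01,0,0,-1.8,0,0,-0.035,0,0,0,-1.8,0,-0.001,-0.04,0,0,0,-1.8,0,-0.001,-0.04,0,0,0,-1.8,0]'

```text
time_s: 7.4
ee_pos: [0.5201, 0.105, 0.2476]
eef_rot: [2.935, 1.57, 0.007]
force: [1.3, -0.2, -0.4]
grip_width: 0.094
```

Emit:
jog_arm --rows '[-0.001,-0.04,0,0,0,-1.8,0,-0.001,-0.036,-0.02,0,0,-1.8,0,0,-0.02,-0.03,0,0,0,0,0,0,0,0,0,0,0,0,0,0,0,0,0,0]'

```text
time_s: 7.82
ee_pos: [0.518, 0.0096, 0.1968]
eef_rot: [-0.252, 1.569, 3.039]
force: [0.6, 1.4, 0.7]
grip_width: 0.0938
```

```bash
python3 snap.py 9 wrist top side; python3 g.py wrist9.npz 2>&1 | tail -1
python3 -c "
import cv2;i=cv2.imread('pics/side9.png')[200:340,200:340];j=cv2.imread('pics/top9.png')[140:280,120:320];cv2.imwrite('pics/s9c.png',cv2.resize(i,None,fx=4,fy=4,interpolation=2));cv2.imwrite('pics/t9c.png',cv2.resize(j,None,fx=4,fy=4,interpolation=2))"
```

```text
7.9667 tcp [0.5191 0.0111 0.1987] toolx [ 1.9e-03  1.0e-04 -1.0e+00] jaw -81.28 F [-0.26 -0.21 -0.03] w 0.0941 q [-0.049  0.236  1.618  0.     1.286  1.369]
IndexError: index -1 is out of bounds for axis 0 with size 0
```

View pics/s9c.png

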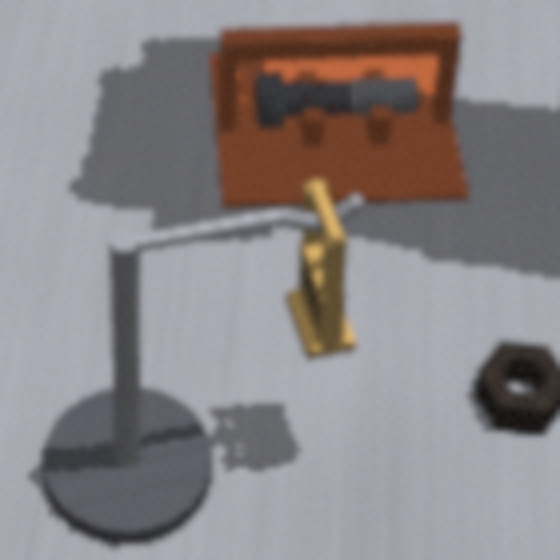

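View pics/wrist9.png

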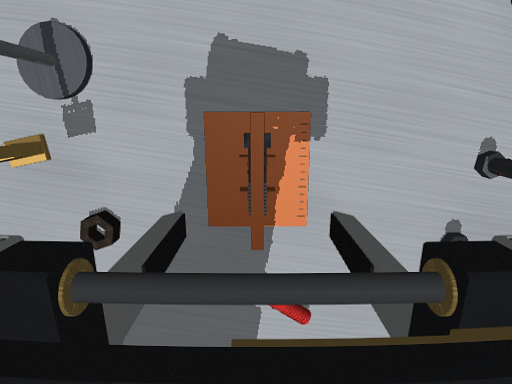

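```bash
python3 - <<'E'
from h import *
for n in('wrist9','top9','side9'):
    p,W=cloud(n+'.npz');hsv=cv2.cvtColor(p,cv2.COLOR_RGB2HSV)
    org=cv2.inRange(hsv,(2,130,30),(17,255,255))>0
    near=(abs(W[...,0]-.518)<.12)&(abs(W[...,1]-.01)<.12)
    for nm,a,b in(('bar',.078,.086),('deck',-.002,.0085)):
        Q=W[org&near&(W[...,2]>a)&(W[...,2]<b)];print(n,nm,len(Q),Q.mean(0).round(4) if len(Q) else '',cv2.minAreaRect(Q[:,:2].astype(np.float32)*1000) if len(Q) else '')
    m=(W[...,0]>.49)&(W[...,0]<.56)&(W[...,1]>.2)&(W[...,1]<.29)&(cv2.inRange(hsv,(18,80,40),(38,255,255))>0)&(W[...,2]>.05)
    if m.sum(): print('gauge',W[m].min(0).round(3),W[m].max(0).round(3))
E
```

```text
wrist9 bar 1824 [0.5245 0.0103 0.0816] ((520.2376708984375, 9.896807670593262), (144.17002868652344, 13.234643936157227), 8.840888023376465)
wrist9 deck 9057 [0.5235 0.0104 0.0056] ((501.0875549316406, 6.862602233886719), (185.92405700683594, 131.53285217285156), 8.674785614013672)
gauge [0.506 0.217 0.091] [0.541 0.263 0.151]
top9 bar 103 [0.4673 0.0022 0.0822] ((467.81732177734375, 2.465641975402832), (45.95499801635742, 13.5300931930542), 8.563183784484863)
top9 deck 625 [0.4703 0.0025 0.006 ] ((470.1761779785156, 4.1822509765625), (51.81336975097656, 129.56497192382812), 2.2020881175994873)
gauge [0.504 0.219 0.093] [0.537 0.26  0.185]
side9 bar 202 [0.5184 0.0136 0.0821] ((519.0797729492188, 13.020133972167969), (138.83258056640625, 11.965088844299316), 8.68875503540039)
side9 deck 951 [0.5155 0.0286 0.0068] ((518.0137939453125, 11.893611907958984), (145.81109619140625, 129.41477966308594), 8.316263198852539)
gauge [0.507 0.224 0.095] [0.538 0.263 0.185]
```

Emit:
jog_arm --rows '[0.0006,-0.0005,-0.025,0,0,0,0,0,0,-0.035,0,0,0,0,0,0,-0.035,0,0,0,0.2,0,0,-0.03,0,0,0,0.4,0,0,-0.019,0,0,0,0.5,0,0,0,0,0,0,0.6,0,0,0,0,0,0,0.6,0,0,0,0,0,0,0.6]' --squeeze 50

```text
time_s: 8.63
ee_pos: [0.5203, 0.0102, 0.0554]
eef_rot: [2.962, 1.568, -0.028]
force: [-0.2, 0.1, 0.0]
grip_width: 0.0574
```

```bash
python3 snap.py 10 wrist
```

```text
8.6833 tcp [0.5203 0.01   0.0555] toolx [ 3.2e-03 -2.0e-04 -1.0e+00] jaw -81.31 F [-0.3   0.36 -0.25] w 0.0533 q [-0.051  0.412  1.751  0.     0.975  1.368]
```

View pics/wrist10.png

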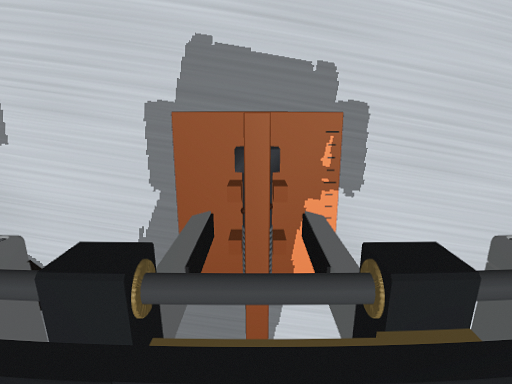

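Emit:
jog_arm --rows '[0,0,0,0,0,0,0.75,0,0,0,0,0,0,0.85,0,0,0,0,0,0,1,0,0,0,0,0,0,1,0,0,0,0,0,0,1,0,0,0,0,0,0,1,0,0,0,0,0,0,1,0,0,0,0,0,0,1]' --squeeze 55

```text
time_s: 9.35
ee_pos: [0.5191, 0.0097, 0.0536]
eef_rot: [-2.413, 1.571, 0.88]
force: [-0.8, -0.1, 2.9]
grip_width: 0.0131
```

Emit:
jog_arm --rows '[0,0,0,0,0,0,1,0,0,0,0,0,0,1,0,0,0,0,0,0,1,0,0,0,0,0,0,1]'

```text
time_s: 9.68
ee_pos: [0.5191, 0.0097, 0.0535]
eef_rot: [-2.429, 1.571, 0.864]
force: [-1.9, 0.9, 3.5]
grip_width: 0.0136
```

```bash
python3 snap.py 11
python3 - <<'E'
from h import *
from scipy.optimize import least_squares
# lens fit: ring outer silhouette via cloud points from top0, side0, side9 ; params cx,cy,psi ; constraint foot
foot=np.array([.8074,-.3272])
for n in('top0','side0','side9','top9'):
    p,W=cloud(n+'.npz')
    m=(W[...,0]>.77)&(W[...,0]<.86)&(W[...,1]>-.215)&(W[...,1]<-.03)&(W[...,2]>.07)&(W[...,2]<.24)
    Q=W[m]
    def f(q):
        c=np.array([q[0],q[1],.155]);ax=np.array([np.cos(q[2]),np.sin(q[2]),0])
        d=Q-c;h=d@ax;r=np.linalg.norm(d-h[:,None]*ax,axis=1)
        e=np.maximum(abs(h)-.009,0)+np.maximum(r-.073,0)
        # ring outer boundary coverage weak: foot constraint
        s,cc=np.sin(q[2]),np.cos(q[2])
        ft=foot-(q[:2]+np.array([.03*cc+.2*s,.03*s-.2*cc]))
        return np.r_[e,ft*5]
    s=least_squares(f,[.81,-.127,-.165],loss='soft_l1',f_scale=.003)
    q=s.x;fo=q[:2]-.18*np.array([np.cos(q[2]),np.sin(q[2])])
    uy=np.array([-np.sin(q[2]),np.cos(q[2])]);l=(Q[:,:2]-q[:2])@uy
    print(n,len(Q),q[:2].round(4),np.degrees(q[2]).round(2),'focus',fo.round(4),'ext y',np.percentile(l,[.5,99.5]).round(4),'z',np.percentile(Q[:,2],[.5,99.5]).round(4))
E
```

```text
9.6833 tcp [0.5191 0.0097 0.0535] toolx [ 1.e-04  1.e-04 -1.e+00] jaw -81.34 F [-1.92  0.93  3.46] w 0.0136 q [-0.052  0.414  1.753  0.     0.974  1.368]
top0 1584 [ 0.8119 -0.1298] -9.57 focus [ 0.6344 -0.0999] ext y [-0.0828  0.0735] z [0.0937 0.2283]
side0 1137 [ 0.8131 -0.1241] -10.15 focus [ 0.6359 -0.0924] ext y [-0.0648  0.0709] z [0.093  0.2287]
side9 1135 [ 0.8129 -0.1243] -10.09 focus [ 0.6357 -0.0928] ext y [-0.0643  0.0704] z [0.0917 0.2287]
top9 1583 [ 0.812  -0.1298] -9.44 focus [ 0.6344 -0.1003] ext y [-0.0827  0.0735] z [0.0928 0.2285]
```

Emit:
jog_arm --rows '[0,0,0.003,0,0,0,1,0,0,0.005,0,0,0,1,0,0,0.008,0,0,0,1,0,0,0.008,0,0,0,1,0,0,0.006,0,0,0,1,0,0,0.003,0,0,0,1,0,0,0,0,0,0,1]'

```text
time_s: 10.27
ee_pos: [0.5195, 0.0096, 0.0874]
eef_rot: [2.942, 1.569, -0.049]
force: [0.7, 0.1, -6.9]
grip_width: 0.0133
```

```bash
python3 snap.py 12 side;python3 -c "
import cv2;i=cv2.imread('pics/side12.png')[170:310,190:370];cv2.imwrite('pics/s12c.png',cv2.resize(i,None,fx=4,fy=4,interpolation=2))"
```

```text
10.3167 tcp [0.5192 0.0096 0.0868] toolx [ 7.e-04 -1.e-04 -1.e+00] jaw -81.34 F [-0.82 -0.37 -6.53] w 0.0138 q [-0.052  0.365  1.732 -0.     1.044  1.368]
```

View pics/s12c.png

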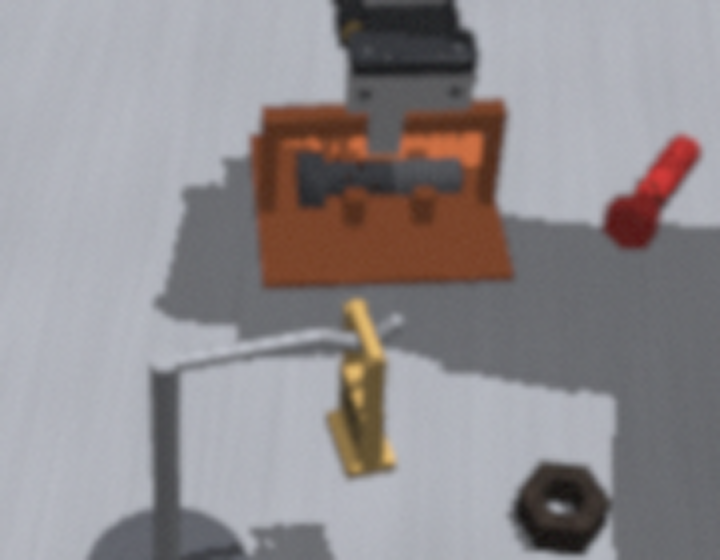

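Emit:
jog_arm --rows '[0.0023,-0.0021,0.0019,0,0,0,1,0.0046,-0.0043,0.0038,0,0,0,1,0.007,-0.0064,0.0057,0,0,0,1,0.0081,-0.0075,0.0067,0,0,0,1,0.0093,-0.0085,0.0077,0,0,0,1,0.0093,-0.0085,0.0077,0,0,0,1,0.0093,-0.0085,0.0077,0,0,0,1,0.0093,-0.0085,0.0077,0,0,0,1]'

```text
time_s: 10.98
ee_pos: [0.5792, -0.0458, 0.136]
eef_rot: [2.42, 1.571, -0.57]
force: [-0.8, -0.2, -7.1]
grip_width: 0.0133
```

Emit:
jog_arm --rows '[0.0093,-0.0085,0.0077,0,0,0,1,0.0093,-0.0085,0.0077,0,0,0,1,0.0093,-0.0085,0.0077,0,0,0,1,0.0081,-0.0075,0.0067,0,0,0,1,0.007,-0.0064,0.0057,0,0,0,1,0.0058,-0.0053,0.0048,0,0,0,1,0.0046,-0.0043,0.0038,0,0,0,1,0.0034,-0.0032,0.0029,0,0,0,1]'

```text
time_s: 11.65
ee_pos: [0.6356, -0.0978, 0.1827]
eef_rot: [2.14, 1.571, -0.851]
force: [-0.8, 0.4, -6.6]
grip_width: 0.0136
```

Emit:
jog_arm --rows '[0,0,0,0,0,0,1,0,0,0,0,0,0,1,0,0,0,0,0,0,1,0,0,0,0,0,0,1]'

```text
time_s: 11.98
ee_pos: [0.6348, -0.0966, 0.1821]
eef_rot: [-0.417, 1.57, 2.875]
force: [0.8, -0.1, -6.2]
grip_width: 0.0135
```

```bash
python3 snap.py 13 side top wrist
```

```text
12.1333 tcp [ 0.6349 -0.0966  0.1823] toolx [-2.e-04  0.e+00 -1.e+00] jaw -81.33 F [ 0.35  0.07 -6.66] w 0.0132 q [-0.208  0.525  1.26   0.     1.356  1.211]
```

View pics/side13.png

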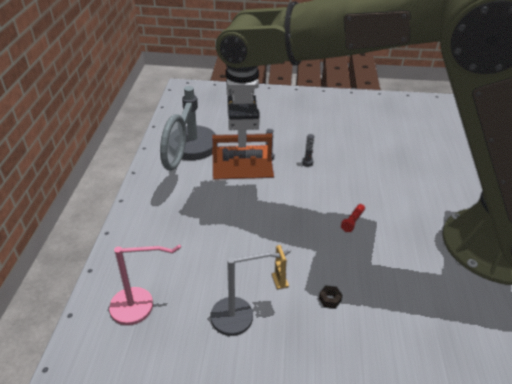

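View pics/wrist13.png

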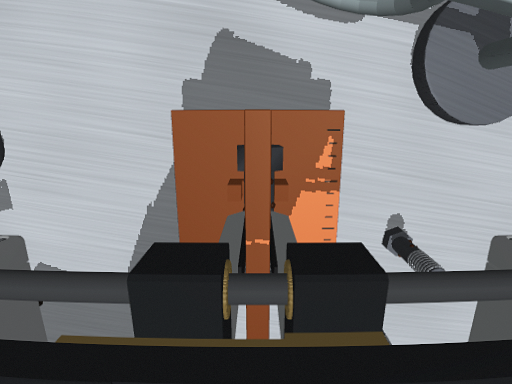

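View pics/top13.png

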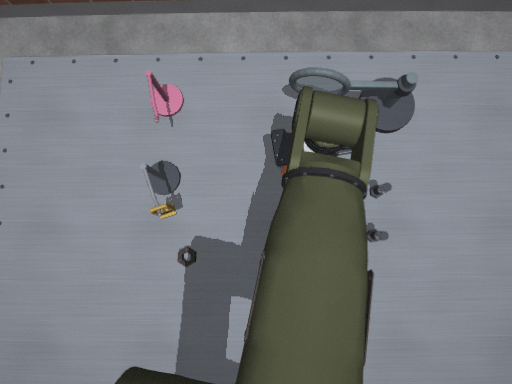

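```bash
python3 - <<'E'
from h import *
f=np.array([.6349,-.0972]);
for n in('wrist13','side13'):
    p,W=cloud(n+'.npz');hsv=cv2.cvtColor(p,cv2.COLOR_RGB2HSV)
    org=cv2.inRange(hsv,(2,130,30),(17,255,255))>0
    near=(abs(W[...,0]-.635)<.11)&(abs(W[...,1]+.097)<.11)
    for nm,a,b in(('bar',.206,.217),('deck',.125,.142)):
        Q=W[org&near&(W[...,2]>a)&(W[...,2]<b)]
        A=np.c_[Q[:,:2]-f,np.ones(len(Q))];pl=np.linalg.lstsq(A,Q[:,2],rcond=None)[0]
        print(n,nm,len(Q),'z',pl[2].round(4),'slopes deg',np.degrees(pl[:2]).round(2),cv2.minAreaRect(Q[:,:2].astype(np.float32)*1000))
    dk=near&(hsv[...,1]<120)&(W[...,2]>.14)&(W[...,2]<.18)&(abs(W[...,1]+.097)<.03)
    Q=W[dk];print('bolt pts',len(Q),cv2.minAreaRect(Q[:,:2].astype(np.float32)*1000),np.percentile(Q[:,2],[5,50,95]).round(4))
p,W=cloud('wrist13.npz')
m=(W[...,0]>.6)&(W[...,1]<-.2)&(W[...,2]>.008)&(W[...,2]<.035)
Q=W[m];print('w lampfoot',len(Q),np.percentile(Q[:,2],[5,50,95]))
c=p[0:150,200:512,::-1]
m2=(W[...,0]>.76)&(W[...,2]>.1);Q=W[m2];print('w lens pts',len(Q),Q.min(0).round(3),Q.max(0).round(3)) if len(Q) else 0
E
```

```text
wrist13 bar 4954 z 0.2102 slopes deg [-0.1   0.38] ((639.852294921875, -96.7691650390625), (136.2041015625, 13.973355293273926), 8.645341873168945)
wrist13 deck 15468 z 0.1342 slopes deg [-0.07 -0.02] ((656.5010986328125, -94.29985809326172), (106.78387451171875, 131.48109436035156), 8.780941009521484)
bolt pts 638 ((637.747314453125, -99.21484375), (95.72269439697266, 31.531200408935547), 10.104101181030273) [0.1555 0.1642 0.1673]
side13 bar 179 z 0.2105 slopes deg [ 0.44 -3.43] ((633.724853515625, -93.94196319580078), (140.35272216796875, 14.270373344421387), 10.575174331665039)
side13 deck 1202 z 0.136 slopes deg [-0.21  0.04] ((633.145751953125, -95.59481048583984), (141.80018615722656, 135.38958740234375), 8.283951759338379)
bolt pts 361 ((633.8707885742188, -92.27454376220703), (146.3560333251953, 26.498517990112305), 9.86643123626709) [0.1511 0.1628 0.1708]
w lampfoot 9413 [0.017152   0.02932194 0.03073406]
w lens pts 1769 [ 0.794 -0.252  0.1  ] [ 0.808 -0.137  0.165]
```

```bash
python3 - <<'E'
from h import *
from scipy.optimize import least_squares
p,W=cloud('wrist13.npz')
m=((W[...,0]>.7)&(W[...,1]<-.2)&(W[...,2]>.025)&(W[...,2]<.034)).astype(np.uint8)
hull=cv2.convexHull(W[m>0][:,:2].astype(np.float32)).reshape(-1,2)
f=lambda q:np.hypot(*(hull-q).T)-.075
s=least_squares(f,[.807,-.327],loss='soft_l1',f_scale=.001);print(s.x,np.abs(f(s.x)).round(4)[:40])
m2=(W[...,0]>.76)&(W[...,2]>.1)&(W[...,1]>-.205);Q=W[m2];c=Q.mean(0)
# front face line
l=cv2.fitLine(Q[:,:2].astype(np.float32),cv2.DIST_HUBER,0,.01,.01).ravel();print(l,np.degrees(np.arctan2(-l[0],l[1])))
print(Q[::150].round(4))
E
```

```text
[ 0.80987852 -0.3277792 ] [0.0018 0.0005 0.0003 0.0005 0.0005 0.0006 0.0004 0.0003 0.0002 0.0001
 0.0002 0.0001 0.0002 0.0004 0.0005 0.0002 0.     0.0005 0.     0.
 0.0001 0.     0.0001 0.0005 0.0005 0.0016 0.0011 0.001  0.0003 0.0002
 0.0017 0.0207 0.0268 0.0281]
[ 0.22865228  0.9735082   0.7984696  -0.17522697] -13.217738
[[ 0.8064 -0.1367  0.1004]
 [ 0.8041 -0.1677  0.12  ]
 [ 0.7952 -0.189   0.1551]
 [ 0.8011 -0.1712  0.1244]
 [ 0.8028 -0.1574  0.1079]
 [ 0.7957 -0.1921  0.146 ]
 [ 0.7951 -0.1883  0.1415]
 [ 0.7996 -0.1613  0.1059]
 [ 0.7981 -0.1665  0.1063]]
```

Emit:
jog_arm --rows '[0.001,0,0.0003,0,0,0,1,0,0,0,0,0,0,1,0,0,0,0,0,0,1,0,0,0,0,0,0,1,0,0,0,0,0,0,1,0,0,0,0,0,0,1,0,0,0,0,0,0,1,0,0,0,0,0,0,1]'

```text
time_s: 12.8
ee_pos: [0.6361, -0.0969, 0.1827]
eef_rot: [3.063, 1.571, 0.072]
force: [-0.0, -1.1, -7.4]
grip_width: 0.0134
```

Emit:
jog_arm --rows '[0,0,0,0,0,0,1,0,0,0,0,0,0,1,0,0,0,0,0,0,1,0,0,0,0,0,0,1,0,0,0,0,0,0,1,0,0,0,0,0,0,1,0,0,0,0,0,0,1,0,0,0,0,0,0,1]'

```text
time_s: 13.47
ee_pos: [0.6361, -0.0969, 0.1826]
eef_rot: [-1.762, 1.571, 1.53]
force: [-0.0, -0.8, -5.9]
grip_width: 0.0136
```

Emit:
jog_arm --rows '[0,0,0,0,0,0,1,0,0,0,0,0,0,1,0,0,0,0,0,0,1,0,0,0,0,0,0,1,0,0,0,0,0,0,1,0,0,0,0,0,0,1,0,0,0,0,0,0,1,0,0,0,0,0,0,1]'

```text
time_s: 14.13
ee_pos: [0.6361, -0.0968, 0.1826]
eef_rot: [-0.091, 1.571, -3.081]
force: [-0.2, 0.4, -6.3]
grip_width: 0.0137
```

Emit:
jog_arm --rows '[0,0,0,0,0,0,1,0,0,0,0,0,0,1,0,0,0,0,0,0,1,0,0,0,0,0,0,1,0,0,0,0,0,0,1,0,0,0,0,0,0,1,0,0,0,0,0,0,1,0,0,0,0,0,0,1]'

```text
time_s: 14.8
ee_pos: [0.636, -0.0969, 0.1826]
eef_rot: [0.102, 1.571, -2.888]
force: [-0.3, -0.2, -7.1]
grip_width: 0.0133
```

Emit:
jog_arm --rows '[0,0,0,0,0,0,1,0,0,0,0,0,0,1,0,0,0,0,0,0,1,0,0,0,0,0,0,1,0,0,0,0,0,0,1,0,0,0,0,0,0,1,0,0,0,0,0,0,1,0,0,0,0,0,0,1]'

```text
time_s: 15.47
ee_pos: [0.6361, -0.0969, 0.1826]
eef_rot: [-0.384, 1.571, 2.909]
force: [-0.3, 0.2, -7.0]
grip_width: 0.0136
```

Emit:
jog_arm --rows '[0,0,0,0,0,0,1,0,0,0,0,0,0,1,0,0,0,0,0,0,1,0,0,0,0,0,0,1,0,0,0,0,0,0,1,0,0,0,0,0,0,1,0,0,0,0,0,0,1,0,0,0,0,0,0,1]'

```text
time_s: 16.13
ee_pos: [0.6361, -0.0968, 0.1826]
eef_rot: [-1.005, 1.571, 2.288]
force: [-0.5, 0.0, -6.3]
grip_width: 0.0135
```

```bash
python3 snap.py 14 side; python3 -c "
import cv2;i=cv2.imread('pics/side14.png')[90:320,140:340];cv2.imwrite('pics/s14c.png',cv2.resize(i,None,fx=2.6,fy=2.6,interpolation=2))"
```

```text
16.1833 tcp [ 0.6361 -0.0969  0.1827] toolx [ 1.e-04 -0.e+00 -1.e+00] jaw -81.35 F [ 0.37  0.36 -6.13] w 0.0135 q [-0.208  0.528  1.256 -0.     1.358  1.212]
```

View pics/s14c.png

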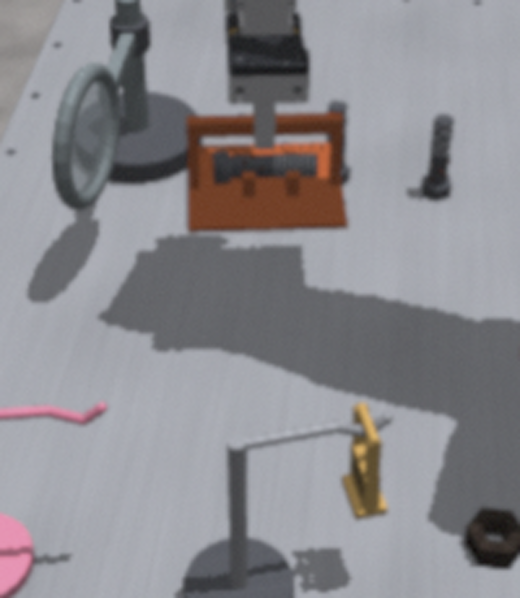

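The crop shows the gauge hanging in the hook's dip (360,430). The jig is level in the gripper with the bolt in its cradles (265,163) in front of the lens, and the spare bolts and nut are where they were. I'm handing in now.

```bash
python3 -c "
from station import ctrl
print(ctrl.hand_in())"
```

```text
the job is handed in; nothing more can be done
None
```

I hung the brass gauge by its loop on the grey stand's hook and released it. Then I lifted the jig by its carrying bar, bolt still in its cradles. I held it still in front of the lens for about 4 s and handed in at 16.2 s, still gripping.

**Last checks:**
- **Gauge:** the side picture shows it hanging freely in the hook's dip.
- **Jig:** the deck is level to about 0.1°, and the bolt's axis comes out at about 0.155 m high. The tool pose did not drift during the hold, and the load read a steady 6–7 N, as expected for jig plus bolt.
- **Bystanders:** the spare bolts, the nut and the red bolt were not touched.

**Where the measurements disagreed:** the cameras put the viewing point between x 0.634 and 0.637 m and y −0.095 and −0.100 m. I held near the middle, at (0.636, −0.097), so the position is good to about 2–3 mm. I kept the jig's original heading of about 8.7°, so the bolt points roughly toward the lens rather than across it.

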